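# Weigh the bean canisters on the steelyard counter scale

### The arm

A 6-joint arm with a two-finger parallel gripper is mounted at the origin on a cart in front of the work surface, level with it; the furniture and walls round the work are solid. World frame = base frame: x ahead of the robot, y to its left, z up, the work surface at z = 0. Lengths are in m, angles in degrees, forces in N, time in s.
With the tool pointing down it reaches from about 0.3 to 0.775 m from the base axis. Payload 14.6 kg.
Tool frame: the origin (TCP) lies at the very end of the fingers, on their centre line; the grasp point (between the pads) lies 19 mm behind it (arm.tcp_to_grasp is the distance from the TCP to the grasp point, in m); z points along the fingers, y is the line along which they close (so a half turn about z gives the same grasp; the last joint's range is limited). The gripper opens to 94 mm and grips with 3 to 60 N. Pads are 16 mm wide; open, the fingers measure 119 mm over their backs; the gripper's body (75 mm by 177 mm) begins 78 mm behind the grasp point.
Start: joints at [63.736, 17.183, 87.147, -0, 75.671, -3.816], TCP at [0.21, 0.508, 0.205] pointing down, gripper open.
Joint ranges: [-173.82, 173.82], [-45.26, 126.66], [13.44, 144.39], [-59.66, 239.66], [0, 175.72], [-146.38, 146.38]. Speed limits (degrees/s): [127.2, 127.2, 147.25, 180, 180, 180].

### API

Orientations are given as [roll, pitch, yaw] about the fixed x, y, z axes, in that order (R = Rz(yaw) Ry(pitch) Rx(roll)).
In Python, from workcell import sensors, camera, calibration, workorder, arm gives the robot as it stands.
- The arm moves only by the tool servo_tool, never from a script. Its argument "series" is a list of rows, each a list of 3 entries, a list of its own where there are three numbers: the shift along the tool's x, y, z in cm, then the turn, a rotation vector about the tool's x, y, z in units of 5 degrees (1.0 is 5 degrees), then the opening, from 0 (shut) to 1 (fully open). A call has 1 to 12 rows; each row is the pose to reach, as a shift and turn from the pose commanded when the call began, along the tool's axes at that moment; what a row does not reach only later rows make up. A row lasts 1/10 s, in which the tool goes at most 50 mm and 8.59 degrees, less where a joint would pass 70% of its speed; a pose out of reach is approached as far as the arm can. A call with a gripper value outside its range is refused whole. The fingers move at their own pace and stop on an object; the grip force is fixed at half the most. Time passes only in rows, so rows that repeat a pose let the fingers close. It gives the time, the measured TCP pose, the force, the opening and the grip force at its end, in the units of the state.
- sensors.observe(): the state, without advancing time (a new reading comes with each control period).
- camera(name): name is "scene" or "top" or "wrist"; returns (picture, depth): 480x640x3 uint8, red, green, blue; 480x640 float32, m along the optical axis (not along the pixel's ray), 0 where there is no reading.
- calibration(name): a dict with "intrinsics" (3x3 intrinsics, pixels), "R" (3x3) and "t" (3): a world point X has camera coordinates R X + t. Camera axes: x right, y down, z forward; pixel columns grow to the right and rows downward; lengths in m; the calibration is good to about 2 mm. The wrist camera is an equidistant fisheye: a pixel r from the principal point sees the ray r / f radians off the axis. A picture is of the moment at which its call begins: read the wrist's pose just before it. calibration takes no time and is no camera call; for the wrist camera it gives the pose at the moment of the call.
- workorder.sign_off(): hands the job in; it is judged then, once.
The state is a dict: "t": time; "joints": joint angles; "qd": joint speeds; "joint_efforts": joint torques, N m; "tool_pos": TCP position; "ee_rot": TCP orientation; "ft_force": force on the tool from outside, world axes, zero at the start; "ft_torque": the same for the moment, N m; "opening": finger opening in m; "grasp_force": force on a finger pad.
Only numpy, scipy, OpenCV 4.12 (cv2) and the standard library are available. Lean on these libraries where they do the work, as an engineer would, in place of code of your own. Each camera call takes 0.05 s, during which the arm holds its last target. There are 200 camera calls.

### The job

Take the tamper and the leveller off the scale pan and stand them on the black rubber mat, and stand every bean canister from the counter upright on the pan while the beam is still locked. Then turn the beam lock's handle the full quarter turn open and slide the brass poise along the notched beam until the pointer comes to rest in the centre of its gate. Leave the beam swinging free and balanced with everything in its place, and do not disturb the card reader or the stack of lids.

Things in the scene. Friction and masses are not known exactly. Their poses are not given: they have to be found in the camera images.
- beam (a joint): tilt of the steelyard beam (rad): 0 = pointer centred in its gate, + = pointer high (pan too heavy: the poise must go outward), - = pointer low; stops at -0.10 and +0.10. Locked it stays near 0. Free, it settles in about 1.5 s; between the stops, 1 mm of poise travel outward lowers it by about 0.012 rad, further off it lies on a stop.
- poise (a joint): travel of the brass poise along the beam (m), 0 = nearest the fulcrum (balances the empty pan), growing outward toward the pointer, to 0.13. It stays where it is left (friction about 2.5 N); the notches are only marks. The balance point lies between 0.03 and 0.11.
- lock (a joint): quarter-turn handle of the beam lock (rad): 0 = closed, 1.57 = fully open (beam free). Opening is clockwise seen from above: its arm goes from pointing along the beam (toward the pointer) to pointing square off it, to the robot's side. Stays where left; needs 2 to 8 N at the post. Closed, its fork grips the beam and stops the poise at 0.04 m; it lets go past about 0.6.
- poise_knob (a point): grip point on the poise: the poise is a brass block 34 mm wide, 30 mm long along the beam, with an upright round knob 26 mm across on its top that rises 22 mm above and reaches 26 mm below this point. y axis = along the beam, away from the pointer (outward is -y); it tilts with the beam.
- pointer_tip (a point): tip of the dark pointer at the outer end of the beam, 222 mm from the fulcrum, 17 mm beyond the gate, so 22 mm up or down at the stops
- gate_centre (a point): centre of the dark gate (two posts and a crossbar, top at 151 mm, 205 mm from the fulcrum, with pale centre marks) that the pointer must come to rest in the middle of
- lock_post (a point): middle of the upright black post at the tip of the lock handle: 16 mm across, free from 19 mm below this point (top of the flat lever) to 18 mm above it; 50 mm from the pivot
- lock_pivot (a point): point on the vertical axis of the lock handle, at the height of the middle of its post
- pan_centre (a point): centre of the floor of the square steel scale pan, 198 x 198 mm inside, with a lip 10 mm above its floor; 60 mm above the counter. y axis = along the beam, away from the pointer; x = away from the robot; z up. It moves straight up and down by 7 mm at most and stays level; where on it things stand makes no difference to the weighing.
- mat_centre (a point): centre of the top of the flat black rubber tool mat, 190 mm (its x) by 110 mm (its y), 4 mm thick, beyond the pointer end of the beam
- tamper_mid (a point): centre (half-way up, 45 mm above its underside) of the tamper: steel foot 58 mm across and 26 mm tall, wooden handle above it 34 mm across, 90 mm tall in all; 0.42 kg. Starts on the pan.
- leveller_mid (a point): centre (16.5 mm above its underside) of the coffee leveller, a steel disc 60 mm across and 33 mm tall; 0.33 kg. Starts on the pan.
- can_a_mid (a point): centre (half-way up) of a round dark steel bean canister with a closed wooden lid, 57 mm across and 76 mm tall, standing on the counter beside the pan; weight unknown, 0.15 to 0.3 kg. Two or three canisters are there; an absent one has no pose. Tall grinders stand behind, from x = 0.64 on
- can_b_mid (a point): centre (half-way up) of a round dark steel bean canister with a closed wooden lid, 57 mm across and 76 mm tall, standing on the counter beside the pan; weight unknown, 0.15 to 0.3 kg. Two or three canisters are there; an absent one has no pose. Tall grinders stand behind, from x = 0.64 on
- can_c_mid (a point): centre (half-way up) of a round dark steel bean canister with a closed wooden lid, 57 mm across and 76 mm tall, standing on the counter beside the pan; weight unknown, 0.15 to 0.3 kg. Two or three canisters are there; an absent one has no pose. Tall grinders stand behind, from x = 0.64 on
- reader: card reader lying flat, 150 mm (its x) by 72 mm (its y), 26 mm thick, a bystander; origin under its centre
- lids: stack of black cup lids, 85 mm across, 39 mm tall, a bystander behind the beam; origin under its centre
Not all that is in view belongs to the job. Leave any pink look-alike of the part that bears can_c_mid alone. Leave any purple look-alike of the part that bears tamper_mid alone.

How it is judged:
By the outcome, as a careful person would: the job done as asked, in the order asked, and still so for the second after the job is handed in, with the robot touching nothing.
Of can_a, can_b, can_c only 2 to 3 are there at a start; the rules pass over those that are not, and their reading is None.
At some moment in a run one of can_a, can_b, can_c may be knocked a few centimetres aside while the robot is not near it.
It also fails if it takes over 210 s, if anything falls off the work surface, if the arm or the gripper's body presses on something with over 40 N, if the wrist force passes 120 N, or if a joint passes its speed limit or range.

## Working session

There is one attempt and no reset: what is moved stays moved. The work goes in short steps, Python scripts to look and compute and a tool call to move; the robot and the scene stay as the last step left them, time stands still between calls to the robot, and variables do not carry over. Pictures are saved under pics/ and viewed, at most 14 in all, crops included, and the job is handed in when it is done.

Besides the shell and the picture viewer there is one more tool, called after ">>>" as a command line: name --argument value ..., lists and objects as JSON in quotes. servo_tool: Moves the arm, as the interface text tells. Its arguments: {"type":"object","properties":{"series":{"type":"array","items":{"type":"array"}}},"required":["series"]}

```bash
mkdir -p pics; ls; cat > h.py <<'E'
import numpy as np, cv2
from workcell import sensors, camera, calibration, workorder, arm
def snap(name, fn=None):
    c=calibration(name); p,d=camera(name)
    np.savez(f'{name}.npz',p=p,d=d,K=c['intrinsics'],R=c['R'],t=c['t'])
    if fn: cv2.imwrite(f'pics/{fn}',p[...,::-1])
    return p,d,c
def cloud(name):
    z=np.load(f'{name}.npz'); d=z['d'];K=z['K']
    v,u=np.mgrid[:480,:640]
    P=np.stack([(u-K[0,2])/K[0,0]*d,(v-K[1,2])/K[1,1]*d,d],-1)
    W=(P-z['t'])@z['R']; W[d==0]=np.nan
    return z['p'],W
E
python3 - <<'E'
from h import *
s=sensors.observe(); print(s)
for n in('top','scene'): snap(n,n+'1.png')
print(calibration('top'))
E
```

```text
pics
{'t': 0.0, 'joints': array([ 6.37359945e+01,  1.72165635e+01,  8.71819017e+01,  1.07820620e-03,
        7.56695629e+01, -3.81610069e+00]), 'qd': array([-0.01329581,  0.00404458, -0.0207383 ,  0.03223641,  0.08768648,
        0.03803901]), 'joint_efforts': array([-3.64042153e-04, -5.31805086e+01, -3.52731228e+01,  7.07781245e-02,
        2.44599703e-02, -1.13203441e-04]), 'tool_pos': array([0.20989346, 0.50808121, 0.20486556]), 'ee_rot': array([-1.79932192e+02, -5.56958193e-03,  1.57551824e+02]), 'ft_force': array([-0.50698999, -0.56138735,  0.08440262]), 'ft_torque': array([ 0.00562822,  0.02804265, -0.02338581]), 'grasp_force': 0.0, 'opening': 0.0940156525381075}
{'intrinsics': array([[558.81485414,   0.        , 314.5805468 ],
       [  0.        , 558.81485414, 239.6194834 ],
       [  0.        ,   0.        ,   1.        ]]), 'R': array([[-0.01050548, -0.99983928, -0.01452742],
       [-0.98798087,  0.01261934, -0.15406021],
       [ 0.15421877,  0.01273434, -0.98795466]]), 't': array([0.12466145, 0.54509229, 1.54909968])}
```

View pics/top1.png

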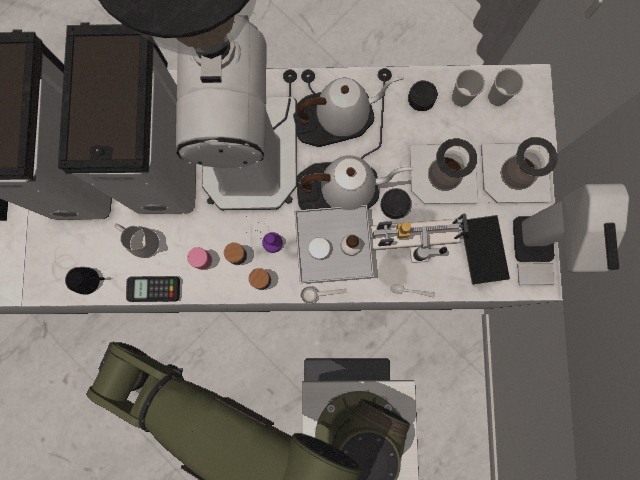

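View pics/scene1.png

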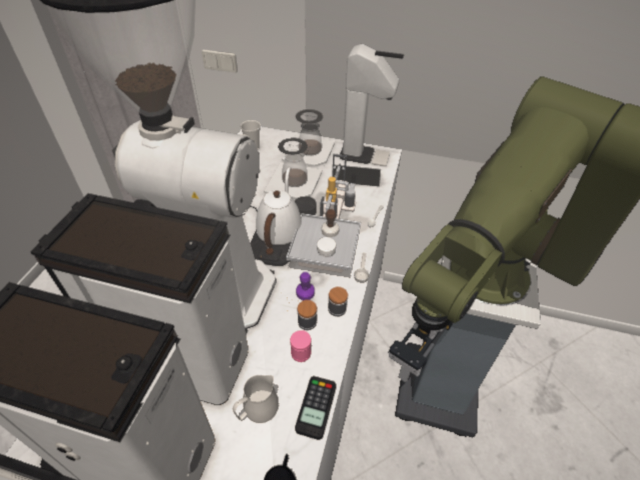

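The top view shows the pan at (335,245), holding the leveller (319,248) and tamper (352,243). The poise is at (404,230), the lock post near (440,252) and the mat at (487,249). Canister candidates are brown-lidded (235,253) and (260,279), and pink (199,258), which is a look-alike to leave. The tamper is the wooden-handled one on the pan, and purple (272,242) is a look-alike to leave. I'll measure these and check an enlarged crop.

```bash
python3 - <<'E'
from h import *
p,W=cloud('top')
for n,(u,v) in dict(lev=(319,248),tam=(352,241),c1=(235,253),c2=(260,279),pink=(199,258),purp=(272,241),poise=(404,228),post=(441,251),post2=(430,250),mat=(487,249),lids=(396,203),reader=(153,289),panTL=(297,210),panTR=(371,207),panBL=(301,282),panBR=(377,277),panfloor=(335,265),gate=(461,225),lid2=(422,95)).items():
    print(n,np.round(np.nanmedian(W[v-1:v+2,u-1:u+2].reshape(-1,3),0),4))
a=cv2.resize(p[195:305,180:320],None,fx=4,fy=4,interpolation=2)
b=cv2.resize(p[195:295,360:520],None,fx=3.5,fy=4,interpolation=2)
out=np.zeros((600,800,3),np.uint8)
a=cv2.resize(p[200:300,180:390],(800,300),interpolation=2);b=cv2.resize(p[195:295,340:520],(800,300),interpolation=2)
out[:300]=a;out[300:]=b
cv2.imwrite('pics/crop1.png',out[...,::-1])
E
```

```text
lev [0.515  0.1057 0.0949]
tam [0.5245 0.0179 0.1523]
c1 [0.5065 0.3398 0.0757]
c2 [0.433  0.2699 0.0772]
pink [0.4935 0.4395 0.0764]
purp [0.5372 0.2356 0.0882]
poise [ 0.5551 -0.1188  0.168 ]
post [ 0.5015 -0.2263  0.1043]
post2 [ 0.5074 -0.2012  0.0806]
mat [ 0.5185 -0.3813  0.0053]
lids [ 0.6519 -0.1177  0.0351]
reader [0.4127 0.581  0.0265]
panTL [0.6273 0.167  0.0681]
panTR [ 0.6477 -0.0482  0.0038]
panBL [0.4268 0.1569 0.0678]
panBR [ 4.417e-01 -6.080e-02 -2.000e-04]
panfloor [0.4717 0.0617 0.0587]
gate [ 0.5734 -0.2874  0.0984]
lid2 [ 0.9794 -0.2055  0.0376]
```

View pics/crop1.png

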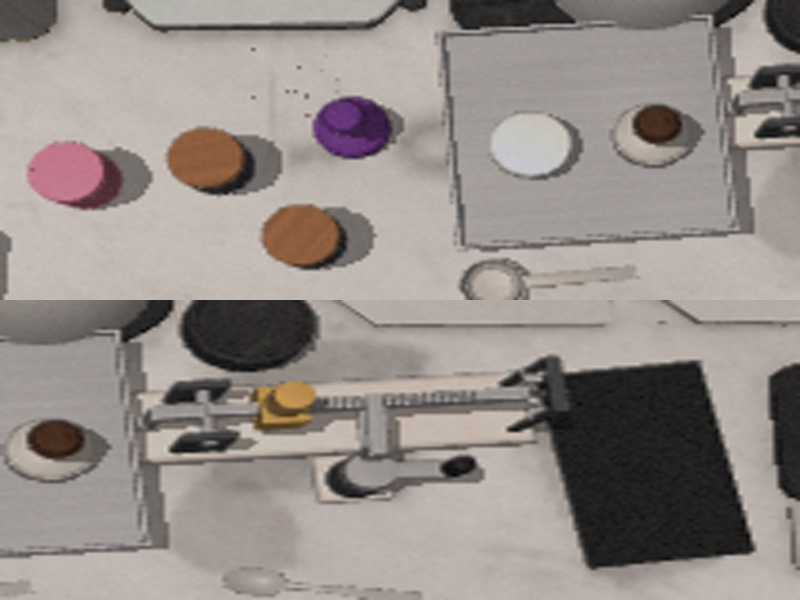

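The crop confirms two brown-lidded dark canisters. Pink and purple are the only look-alikes, and there is no third canister. Next, accurate centres.

```bash
cat >> h.py <<'E'
def topc(W,xy,r,z0,z1):
    m=(np.hypot(W[...,0]-xy[0],W[...,1]-xy[1])<r)&(W[...,2]>z0)&(W[...,2]<z1)
    q=W[m]; c=cv2.minEnclosingCircle(q[:,:2].astype(np.float32))
    return np.round(q.mean(0),4),np.round(c[0],4),round(c[1],4),len(q)
E
python3 - <<'E'
from h import *
p,W=cloud('top')
print('lev',topc(W,(.515,.106),.045,.085,.11))
print('tam',topc(W,(.5245,.018),.045,.143,.165))
print('tamfoot',topc(W,(.5245,.018),.045,.078,.1))
print('c1',topc(W,(.5065,.3398),.045,.068,.09))
print('c2',topc(W,(.433,.27),.045,.068,.09))
print('purp',topc(W,(.537,.2356),.045,.08,.1), topc(W,(.537,.2356),.05,.01,.04))
print('pink',topc(W,(.4935,.4395),.045,.065,.09))
print('knob',topc(W,(.555,-.119),.025,.16,.18))
print('post',topc(W,(.5015,-.226),.02,.095,.12))
print('pivot',topc(W,(.5,-.18),.06,.06,.09))
print('pivot',topc(W,(.5,-.18),.06,.04,.06))
m=(W[...,2]>.0015)&(W[...,2]<.009)&(p.max(-1)<60)&(abs(W[...,0]-.515)<.12)&(abs(W[...,1]+.38)<.1)
print('mat',cv2.minAreaRect(W[m][:,:2].astype(np.float32)*1000), W[m].mean(0))
m=(W[...,2]>.05)&(W[...,2]<.064)&(abs(W[...,0]-.53)<.13)&(abs(W[...,1]-.06)<.13)
print('pan',cv2.minAreaRect(W[m][:,:2].astype(np.float32)*1000),np.median(W[m],0))
# beam line
for (u,v) in [(375,232),(390,231),(425,229),(432,228),(440,228),(455,226),(466,228),(466,222)]:
    print((u,v),np.round(W[v,u],3),end=' ')
E
```

```text
lev (array([0.5165, 0.1063, 0.0933]), array([0.5163, 0.1065]), 0.0305, 371)
tam (array([0.526 , 0.0176, 0.1484]), array([0.5266, 0.0168]), 0.0156, 91)
tamfoot (array([0.5206, 0.0198, 0.0838]), array([0.5262, 0.0171]), 0.0292, 186)
c1 (array([0.5087, 0.3442, 0.0766]), array([0.5092, 0.3446]), 0.0287, 323)
c2 (array([0.4366, 0.2739, 0.0766]), array([0.4366, 0.2741]), 0.0283, 325)
purp (array([0.5452, 0.2423, 0.0877]), array([0.5453, 0.2422]), 0.0171, 103) (array([0.5386, 0.2387, 0.0224]), array([0.5326, 0.2343]), 0.0453, 209)
pink (array([0.4967, 0.4456, 0.0764]), array([0.4968, 0.4466]), 0.0289, 330)
knob (array([ 0.5593, -0.1228,  0.1651]), array([ 0.5601, -0.1236]), 0.0133, 73)
post (array([ 0.5039, -0.2297,  0.1108]), array([ 0.5051, -0.2311]), 0.008, 30)
pivot (array([ 0.506 , -0.1886,  0.0792]), array([ 0.5225, -0.1957]), 0.0418, 223)
pivot (array([ 0.4958, -0.1698,  0.0514]), array([ 0.4992, -0.1754]), 0.0169, 19)
mat ((521.767578125, -403.25225830078125), (188.02711486816406, 168.56044006347656), 7.611579895019531) [ 0.51590597 -0.3769729   0.00501333]
pan ((544.9699096679688, 48.49170684814453), (230.19606018066406, 240.028076171875), 3.541504144668579) [0.5427065  0.06482882 0.05965019]
(375, 232) [ 0.557 -0.049  0.101] (390, 231) [ 0.559 -0.09   0.102] (425, 229) [ 0.561 -0.184  0.112] (432, 228) [ 0.564 -0.204  0.108] (440, 228) [ 0.564 -0.226  0.107] (455, 226) [ 0.569 -0.267  0.107] (466, 228) [ 0.556 -0.285  0.15 ] (466, 222) [ 0.571 -0.284  0.157]
```

```bash
cat >> h.py <<'E'
def ray(name,u,v,h):
    z=np.load(f'{name}.npz');K=z['K'];R=z['R'];t=z['t']
    d=R.T@np.array([(u-K[0,2])/K[0,0],(v-K[1,2])/K[1,1],1]); o=-R.T@t
    return np.round(o+d*(h-o[2])/d[2],4)
from scipy.spatial.transform import Rotation as Ro
def go(x,y,z,yaw=None):
    "shift cm / turn units from the measured pose to a tool-down pose"
    s=sensors.observe(); R=Ro.from_euler('xyz',s['ee_rot'],degrees=True)
    T=Ro.from_euler('xyz',[180,0,s['ee_rot'][2] if yaw is None else yaw],degrees=True)
    print('sh',np.round(R.inv().apply(np.array([x,y,z])-s['tool_pos'])*100,2),'turn',np.round(np.degrees((R.inv()*T).as_rotvec())/5,2))
E
python3 - <<'E'
from h import *
for u,v in [(466,219),(497.5,215.7),(509,278.3),(472.8,284)]: print(ray('top',u,v,.004))
for u,v in [(297,210),(371,208),(377,277),(301,282)]: print('lip',ray('top',u,v,.07))
p,W=cloud('top')
for n,b in dict(pan=(.42,.66,-.05,.17),mat=(.4,.64,-.45,-.31),cans=(.36,.62,.2,.5)).items():
    m=(W[...,0]>b[0])&(W[...,0]<b[1])&(W[...,1]>b[2])&(W[...,1]<b[3])&(W[...,2]>.1)
    q=W[m]; print(n,len(q),np.round(q.min(0),3) if len(q) else '',np.round(q.max(0),3) if len(q) else '', np.round(q[::40],3).tolist()[:8])
go(.5165,.1065,.25,90)
E
```

```text
[ 0.608  -0.3248  0.004 ]
[ 0.6166 -0.4171  0.004 ]
[ 0.433  -0.4389  0.004 ]
[ 0.4178 -0.3344  0.004 ]
lip [0.6276 0.1667 0.07  ]
lip [ 0.6306 -0.0422  0.07  ]
lip [ 0.4354 -0.0537  0.07  ]
lip [0.424  0.1568 0.07  ]
pan 471 [ 0.487 -0.049  0.1  ] [0.66  0.116 0.16 ] [[0.66, 0.023, 0.156], [0.656, 0.007, 0.146], [0.659, 0.06, 0.115], [0.655, 0.052, 0.118], [0.649, 0.039, 0.133], [0.647, 0.019, 0.127], [0.647, -0.006, 0.114], [0.642, 0.03, 0.113]]
mat 0   []
cans 0   []
sh [-43.67 -25.42  -4.48] turn [-1.000e-02  1.000e-02  1.351e+01]
```

>>> servo_tool --series '[[[-43.7, -25.4, -4.5], [0, 0, 13.5], 1], [[-43.7, -25.4, -4.5], [0, 0, 13.5], 1], [[-43.7, -25.4, -4.5], [0, 0, 13.5], 1], [[-43.7, -25.4, -4.5], [0, 0, 13.5], 1], [[-43.7, -25.4, -4.5], [0, 0, 13.5], 1], [[-43.7, -25.4, -4.5], [0, 0, 13.5], 1], [[-43.7, -25.4, -4.5], [0, 0, 13.5], 1], [[-43.7, -25.4, -4.5], [0, 0, 13.5], 1], [[-43.7, -25.4, -4.5], [0, 0, 13.5], 1], [[-43.7, -25.4, -4.5], [0, 0, 13.5], 1], [[-43.7, -25.4, -4.5], [0, 0, 13.5], 1], [[-43.7, -25.4, -4.5], [0, 0, 13.5], 1]]'

```text
t: 1.3
tool_pos: [0.5172, 0.1058, 0.2499]
ee_rot: [-179.9, 0.0, 89.9]
ft_force: [-0.0, 0.1, 0.5]
opening: 0.0938
grasp_force: 0.0
```

```bash
python3 - <<'E'
from h import *
go(.5165,.1065,.067,90)
E
```

```text
sh [ 0.07 -0.05 18.29] turn [-0.01  0.   -0.02]
```

>>> servo_tool --series '[[[0.1, 0, 4], [0, 0, 0], 1], [[0.1, 0, 8], [0, 0, 0], 1], [[0.1, 0, 12], [0, 0, 0], 1], [[0.1, 0, 15], [0, 0, 0], 1], [[0.1, 0, 17], [0, 0, 0], 1], [[0.1, 0, 18.2], [0, 0, 0], 1], [[0.1, 0, 18.2], [0, 0, 0], 0.5], [[0.1, 0, 18.2], [0, 0, 0], 0.4], [[0.1, 0, 18.2], [0, 0, 0], 0.4], [[0.1, 0, 18.2], [0, 0, 0], 0.3], [[0.1, 0, 18.2], [0, 0, 0], 0.3], [[0.1, 0, 18.2], [0, 0, 0], 0.3]]'

```text
t: 2.5
tool_pos: [0.5172, 0.1078, 0.0691]
ee_rot: [179.9, -0.0, 90.0]
ft_force: [-0.6, 0.2, 3.7]
opening: 0.0601
grasp_force: 30.0
```

>>> servo_tool --series '[[[0, 0, -3], [0, 0, 0], 0.3], [[0, 0, -7], [0, 0, 0], 0.3], [[0, 0, -11], [0, 0, 0], 0.3], [[0, 0, -15], [0, 0, 0], 0.3], [[0, 0, -18], [0, 0, 0], 0.3], [[0, 0, -18], [0, 0, 0], 0.3]]'

```text
t: 3.1
tool_pos: [0.518, 0.1078, 0.2522]
ee_rot: [179.7, -0.0, 90.0]
ft_force: [-0.7, -0.5, -3.2]
opening: 0.0601
grasp_force: 30.0
```

```bash
python3 - <<'E'
from h import *
go(.475,-.384,.25,90)
E
```

```text
sh [-49.18  -4.34   0.15] turn [ 0.07 -0.01  0.01]
```

>>> servo_tool --series '[[[-2, -0.2, 0], [0, 0, 0], 0.3], [[-6, -0.5, 0], [0, 0, 0], 0.3], [[-11, -1, 0], [0, 0, 0], 0.3], [[-16, -1.4, 0], [0, 0, 0], 0.3], [[-21, -1.8, 0], [0, 0, 0], 0.3], [[-26, -2.3, 0], [0, 0, 0], 0.3], [[-31, -2.7, 0], [0, 0, 0], 0.3], [[-36, -3.2, 0], [0, 0, 0], 0.3], [[-41, -3.6, 0], [0, 0, 0], 0.3], [[-46, -4.1, 0], [0, 0, 0], 0.3], [[-49.2, -4.3, 0], [0, 0, 0], 0.3], [[-49.2, -4.3, 0], [0, 0, 0], 0.3]]'

```text
t: 4.3
tool_pos: [0.4727, -0.3877, 0.2452]
ee_rot: [-179.8, -0.1, 89.8]
ft_force: [0.6, 0.2, -4.8]
opening: 0.06
grasp_force: 30.0
```

```bash
python3 - <<'E'
from h import *
go(.475,-.384,.0145,90)
E
```

```text
sh [ 0.32  0.31 23.07] turn [-0.04 -0.02 -0.04]
```

>>> servo_tool --series '[[[0.2, 0.2, 3], [0, 0, 0], 0.3], [[0.2, 0.2, 8], [0, 0, 0], 0.3], [[0.2, 0.2, 13], [0, 0, 0], 0.3], [[0.2, 0.2, 17], [0, 0, 0], 0.3], [[0.2, 0.2, 20], [0, 0, 0], 0.3], [[0.2, 0.2, 21.5], [0, 0, 0], 0.3], [[0.2, 0.2, 22], [0, 0, 0], 0.3], [[0.2, 0.2, 22], [0, 0, 0], 0.3]]'

```text
t: 5.1
tool_pos: [0.4765, -0.3822, 0.0286]
ee_rot: [-180.0, -0.0, 90.1]
ft_force: [0.5, 0.0, -3.1]
opening: 0.0601
grasp_force: 30.0
```

```bash
python3 - <<'E'
from h import *
go(.475,-.384,.0145,90)
E
```

```text
sh [-0.18 -0.15  1.41] turn [-0.   -0.    0.01]
```

>>> servo_tool --series '[[[0, 0, 0.5], [0, 0, 0], 0.3], [[0, 0, 0.9], [0, 0, 0], 0.3], [[0, 0, 1.2], [0, 0, 0], 0.3], [[0, 0, 1.35], [0, 0, 0], 0.3], [[0, 0, 1.45], [0, 0, 0], 0.3], [[0, 0, 1.45], [0, 0, 0], 0.3], [[0, 0, 1.45], [0, 0, 0], 0.3]]'

```text
t: 5.8
tool_pos: [0.4764, -0.3824, 0.0141]
ee_rot: [180.0, 0.0, 90.1]
ft_force: [0.1, 0.3, -3.8]
opening: 0.0597
grasp_force: 30.0
```

>>> servo_tool --series '[[[0, 0, 0.1], [0, 0, 0], 0.3], [[0, 0, 0.15], [0, 0, 0], 0.3], [[0, 0, 0.15], [0, 0, 0], 0.7], [[0, 0, 0.15], [0, 0, 0], 0.8], [[0, 0, 0.15], [0, 0, 0], 0.9], [[0, 0, 0.1], [0, 0, 0], 0.95], [[0, 0, -2], [0, 0, 0], 0.95], [[0, 0, -5], [0, 0, 0], 0.95], [[0, 0, -10], [0, 0, 0], 1], [[0, 0, -15], [0, 0, 0], 1], [[0, 0, -20], [0, 0, 0], 1], [[0, 0, -23], [0, 0, 0], 1]]'

```text
t: 7.0
tool_pos: [0.4767, -0.3827, 0.2484]
ee_rot: [179.8, 0.2, 90.0]
ft_force: [1.1, -0.3, -1.2]
opening: 0.0939
grasp_force: 0.0
```

```bash
python3 - <<'E'
from h import *
snap('top','top2.png'); p,W=cloud('top')
print('tam',topc(W,(.5245,.018),.045,.143,.165))
print('c1',topc(W,(.5065,.3398),.045,.068,.09))
print('c2',topc(W,(.433,.27),.045,.068,.09))
go(.5266,.0172,.25,90)
E
```

```text
tam (array([0.5268, 0.0171, 0.1485]), array([0.5276, 0.0173]), 0.0165, 97)
c1 (array([0.5084, 0.3444, 0.0766]), array([0.5094, 0.3447]), 0.0286, 322)
c2 (array([0.4366, 0.274 , 0.0768]), array([0.4364, 0.2745]), 0.0286, 326)
sh [4.005e+01 4.950e+00 1.000e-02] turn [0.08 0.08 0.01]
```

>>> servo_tool --series '[[[2, 0.3, 0], [0, 0, 0], 1], [[6, 0.8, 0], [0, 0, 0], 1], [[11, 1.4, 0], [0, 0, 0], 1], [[16, 2, 0], [0, 0, 0], 1], [[21, 2.6, 0], [0, 0, 0], 1], [[26, 3.2, 0], [0, 0, 0], 1], [[31, 3.8, 0], [0, 0, 0], 1], [[36, 4.5, 0], [0, 0, 0], 1], [[39, 4.9, 0], [0, 0, 0], 1], [[40, 5, 0], [0, 0, 0], 1], [[40, 5, 0], [0, 0, 0], 1]]'

```text
t: 8.15
tool_pos: [0.526, 0.0184, 0.2437]
ee_rot: [-180.0, 0.0, 90.2]
ft_force: [-0.5, -1.0, -0.7]
opening: 0.094
grasp_force: 0.0
```

```bash
python3 - <<'E'
from h import *
go(.527,.0172,.106,90)
E
```

```text
sh [-0.12  0.11 13.77] turn [-0.    0.    0.03]
```

>>> servo_tool --series '[[[0, 0, 4], [0, 0, 0], 1], [[0, 0, 8], [0, 0, 0], 1], [[0, 0, 11], [0, 0, 0], 1], [[0, 0, 13], [0, 0, 0], 1], [[0, 0, 13.5], [0, 0, 0], 0.7], [[0, 0, 13.5], [0, 0, 0], 0.5], [[0, 0, 13.5], [0, 0, 0], 0.3], [[0, 0, 13.5], [0, 0, 0], 0.2], [[0, 0, 13.5], [0, 0, 0], 0.1], [[0, 0, 13.5], [0, 0, 0], 0.1], [[0, 0, 13.5], [0, 0, 0], 0.1], [[0, 0, 13.5], [0, 0, 0], 0.1]]'

```text
t: 9.35
tool_pos: [0.5262, 0.0178, 0.1092]
ee_rot: [180.0, 0.0, 90.1]
ft_force: [2.8, 0.3, 2.0]
opening: 0.0337
grasp_force: 16.3
```

>>> servo_tool --series '[[[0, 0, 0], [0, 0, 0], 0.1], [[0, 0, -1], [0, 0, 0], 0.1], [[0, 0, -3], [0, 0, 0], 0.1], [[0, 0, -7], [0, 0, 0], 0.1], [[0, 0, -11], [0, 0, 0], 0.1], [[0, 0, -15], [0, 0, 0], 0.1], [[0, 0, -17], [0, 0, 0], 0.1], [[0, 0, -17], [0, 0, 0], 0.1]]'

```text
t: 10.15
tool_pos: [0.5265, 0.0177, 0.2819]
ee_rot: [179.8, 0.0, 90.1]
ft_force: [0.2, 0.7, -5.4]
opening: 0.0329
grasp_force: 30.0
```

```bash
python3 - <<'E'
from h import *
go(.563,-.377,.275,90)
E
```

```text
sh [-39.47   3.61   0.71] turn [0.05 0.   0.01]
```

>>> servo_tool --series '[[[-2, 0.2, 0], [0, 0, 0], 0.1], [[-5, 0.5, 0], [0, 0, 0], 0.1], [[-9, 0.8, 0], [0, 0, 0], 0.1], [[-14, 1.3, 0], [0, 0, 0], 0.1], [[-19, 1.7, 0], [0, 0, 0], 0.1], [[-24, 2.2, 0], [0, 0, 0], 0.1], [[-29, 2.7, 0], [0, 0, 0], 0.1], [[-34, 3.1, 0], [0, 0, 0], 0.1], [[-37.5, 3.4, 0], [0, 0, 0], 0.1], [[-39.3, 3.6, 0], [0, 0, 0], 0.1], [[-39.3, 3.6, 0], [0, 0, 0], 0.1], [[-39.3, 3.6, 0], [0, 0, 0], 0.1]]'

```text
t: 11.35
tool_pos: [0.5621, -0.3748, 0.2771]
ee_rot: [-179.9, -0.1, 90.0]
ft_force: [-0.0, -0.4, -4.0]
opening: 0.0328
grasp_force: 30.0
```

```bash
python3 - <<'E'
from h import *
go(.563,-.377,.054,90)
E
```

```text
sh [-0.27  0.14 22.3 ] turn [-0.03 -0.02  0.01]
```

>>> servo_tool --series '[[[-0.2, 0.1, 4], [0, 0, 0], 0.1], [[-0.2, 0.1, 9], [0, 0, 0], 0.1], [[-0.2, 0.1, 14], [0, 0, 0], 0.1], [[-0.2, 0.1, 18], [0, 0, 0], 0.1], [[-0.2, 0.1, 20], [0, 0, 0], 0.1], [[-0.2, 0.1, 21], [0, 0, 0], 0.1], [[-0.2, 0.1, 21.5], [0, 0, 0], 0.1], [[-0.2, 0.1, 21.8], [0, 0, 0], 0.1], [[-0.2, 0.1, 21.8], [0, 0, 0], 0.1], [[-0.2, 0.1, 21.8], [0, 0, 0], 0.1]]'

```text
t: 12.35
tool_pos: [0.5637, -0.3775, 0.0621]
ee_rot: [179.9, 0.1, 90.1]
ft_force: [-0.6, -0.4, -3.9]
opening: 0.033
grasp_force: 30.0
```

Expected contact is at TCP z ≈ 0.053; lower gently.

>>> servo_tool --series '[[[0, 0, 0.3], [0, 0, 0], 0.1], [[0, 0, 0.5], [0, 0, 0], 0.1], [[0, 0, 0.7], [0, 0, 0], 0.1], [[0, 0, 0.8], [0, 0, 0], 0.1], [[0, 0, 0.8], [0, 0, 0], 0.1]]'

```text
t: 12.85
tool_pos: [0.5636, -0.3774, 0.0535]
ee_rot: [180.0, 0.0, 90.1]
ft_force: [0.3, 0.3, 1.8]
opening: 0.0329
grasp_force: 30.0
```

>>> servo_tool --series '[[[0, 0, 0], [0, 0, 0], 0.4], [[0, 0, 0], [0, 0, 0], 0.6], [[0, 0, 0], [0, 0, 0], 0.7], [[0, 0, 0], [0, 0, 0], 0.8], [[0, 0, -2], [0, 0, 0], 0.8], [[0, 0, -6], [0, 0, 0], 0.9], [[0, 0, -11], [0, 0, 0], 1], [[0, 0, -16], [0, 0, 0], 1], [[0, 0, -20], [0, 0, 0], 1], [[0, 0, -20], [0, 0, 0], 1]]'

```text
t: 13.85
tool_pos: [0.5645, -0.3781, 0.2599]
ee_rot: [179.5, 0.3, 90.1]
ft_force: [-0.6, -0.5, -0.5]
opening: 0.0941
grasp_force: 0.0
```

```bash
python3 - <<'E'
from h import *
snap('top','top3.png'); p,W=cloud('top')
print('c1',topc(W,(.5065,.3398),.06,.068,.09))
print('c2',topc(W,(.433,.27),.06,.068,.09))
go(.4366,.2742,.25,90)
E
```

```text
c1 (array([0.5087, 0.3445, 0.0766]), array([0.5092, 0.3442]), 0.0289, 319)
c2 (array([0.4368, 0.2742, 0.0765]), array([0.4368, 0.2743]), 0.0286, 324)
sh [ 65.2  -12.67   0.34] turn [0.05 0.04 0.01]
```

>>> servo_tool --series '[[[2.5, -0.5, 0], [0, 0, 0], 1], [[7.5, -1.5, 0], [0, 0, 0], 1], [[12.5, -2.5, 0], [0, 0, 0], 1], [[17.4, -3.4, 0], [0, 0, 0], 1], [[22.3, -4.4, 0], [0, 0, 0], 1], [[27.2, -5.3, 0], [0, 0, 0], 1], [[32.1, -6.3, 0], [0, 0, 0], 1], [[37, -7.2, 0], [0, 0, 0], 1], [[42, -8.1, 0], [0, 0, 0], 1], [[47, -9.1, 0], [0, 0, 0], 1], [[50, -9.7, 0], [0, 0, 0], 1], [[50, -9.7, 0], [0, 0, 0], 1]]'

```text
t: 15.1
tool_pos: [0.4646, 0.1257, 0.2517]
ee_rot: [-179.9, -0.0, 90.3]
ft_force: [-0.5, -0.6, -0.0]
opening: 0.0939
grasp_force: 0.0
```

```bash
python3 - <<'E'
from h import *
go(.4368,.2742,.032,90)
E
```

```text
sh [14.87 -2.66 21.97] turn [-0.02 -0.    0.06]
```

>>> servo_tool --series '[[[3, -0.6, 0], [0, 0, 0], 1], [[8, -1.5, 0], [0, 0, 0], 1], [[12.5, -2.4, 0], [0, 0, 0], 1], [[14.7, -2.7, 0], [0, 0, 0], 1], [[14.7, -2.7, 3], [0, 0, 0], 1], [[14.7, -2.7, 8], [0, 0, 0], 1], [[14.7, -2.7, 12], [0, 0, 0], 1], [[14.7, -2.7, 12], [0, 0, 0], 1]]'

```text
t: 15.9
tool_pos: [0.4364, 0.2676, 0.1276]
ee_rot: [-179.5, 0.3, 90.0]
ft_force: [-0.4, 0.7, 0.5]
opening: 0.0941
grasp_force: 0.0
```

```bash
python3 - <<'E'
from h import *
go(.4368,.2742,.032,90)
E
```

```text
sh [0.71 0.12 9.55] turn [-0.1   0.05  0.  ]
```

>>> servo_tool --series '[[[0.4, 0, 0], [0, 0, 0], 1], [[0.4, 0, 3], [0, 0, 0], 1], [[0.4, 0, 6], [0, 0, 0], 1], [[0.4, 0, 8.5], [0, 0, 0], 1], [[0.4, 0, 9.3], [0, 0, 0], 0.8], [[0.4, 0, 9.3], [0, 0, 0], 0.6], [[0.4, 0, 9.3], [0, 0, 0], 0.4], [[0.4, 0, 9.3], [0, 0, 0], 0.3], [[0.4, 0, 9.3], [0, 0, 0], 0.3], [[0.4, 0, 9.3], [0, 0, 0], 0.3], [[0.4, 0, 9.3], [0, 0, 0], 0.3]]'

```text
t: 17.0
tool_pos: [0.4391, 0.2739, 0.041]
ee_rot: [179.9, -0.0, 90.1]
ft_force: [-3.5, -1.4, 8.3]
opening: 0.0565
grasp_force: 30.0
```

```bash
python3 - <<'E'
from h import *
go(.49,.105,.25,90)
E
```

```text
sh [-16.88   5.1  -20.9 ] turn [ 0.01 -0.01  0.01]
```

>>> servo_tool --series '[[[0, 0, -2], [0, 0, 0], 0.3], [[0, 0, -6], [0, 0, 0], 0.3], [[0, 0, -11], [0, 0, 0], 0.3], [[0, 0, -16], [0, 0, 0], 0.3], [[-3, 1, -19], [0, 0, 0], 0.3], [[-8, 2.5, -19], [0, 0, 0], 0.3], [[-13, 4, -19], [0, 0, 0], 0.3], [[-18, 5.5, -19], [0, 0, 0], 0.3], [[-22.5, 6.8, -19], [0, 0, 0], 0.3], [[-25.6, 7.7, -19], [0, 0, 0], 0.3], [[-25.6, 7.7, -19], [0, 0, 0], 0.3], [[-25.6, 7.7, -19], [0, 0, 0], 0.3]]'

```text
t: 18.2
tool_pos: [0.5159, 0.0173, 0.2299]
ee_rot: [-180.0, -0.0, 90.0]
ft_force: [0.1, -0.2, -1.7]
opening: 0.0567
grasp_force: 30.0
```

```bash
python3 - <<'E'
from h import *
go(.515,.015,.101,90)
E
```

```text
sh [-0.23 -0.08 12.89] turn [-0.   -0.   -0.01]
```

>>> servo_tool --series '[[[-0.2, 0, 3], [0, 0, 0], 0.3], [[-0.2, 0, 7], [0, 0, 0], 0.3], [[-0.2, 0, 10], [0, 0, 0], 0.3], [[-0.2, 0, 11.3], [0, 0, 0], 0.3], [[-0.2, 0, 12], [0, 0, 0], 0.3], [[-0.2, 0, 12.3], [0, 0, 0], 0.3], [[-0.2, 0, 12.3], [0, 0, 0], 0.3], [[-0.2, 0, 12.3], [0, 0, 0], 0.3]]'

```text
t: 19.0
tool_pos: [0.5165, 0.0158, 0.1081]
ee_rot: [179.9, 0.0, 90.1]
ft_force: [0.3, -1.0, -1.6]
opening: 0.0567
grasp_force: 30.0
```

>>> servo_tool --series '[[[0, 0, 0.3], [0, 0, 0], 0.3], [[0, 0, 0.5], [0, 0, 0], 0.3], [[0, 0, 0.6], [0, 0, 0], 0.3], [[0, 0, 0.6], [0, 0, 0], 0.3]]'

```text
t: 19.4
tool_pos: [0.516, 0.0157, 0.1009]
ee_rot: [-180.0, -0.0, 90.0]
ft_force: [-0.6, 0.0, -0.3]
opening: 0.0564
grasp_force: 30.0
```

>>> servo_tool --series '[[[0, 0, 0.1], [0, 0, 0], 0.3], [[0, 0, 0.1], [0, 0, 0], 0.3], [[0, 0, 0.1], [0, 0, 0], 0.7], [[0, 0, 0.1], [0, 0, 0], 0.8], [[0, 0, 0], [0, 0, 0], 0.9], [[0, 0, -2], [0, 0, 0], 0.95], [[0, 0, -6], [0, 0, 0], 1], [[0, 0, -11], [0, 0, 0], 1], [[0, 0, -15], [0, 0, 0], 1], [[0, 0, -15], [0, 0, 0], 1]]'

```text
t: 20.4
tool_pos: [0.5177, 0.0157, 0.2565]
ee_rot: [179.5, 0.0, 90.1]
ft_force: [-0.5, -0.6, -0.6]
opening: 0.094
grasp_force: 0.0
```

```bash
python3 - <<'E'
from h import *
snap('top','top4.png'); p,W=cloud('top')
print('c1',topc(W,(.508,.344),.07,.068,.09))
print('c2',topc(W,(.516,.016),.05,.12,.15))
go(.5087,.3444,.25,90)
E
```

```text
c1 (array([0.5084, 0.3439, 0.0764]), array([0.5092, 0.3443]), 0.0288, 324)
c2 (array([0.5163, 0.0388, 0.1373]), array([0.5178, 0.0385]), 0.0125, 24)
sh [32.87 -0.78  0.31] turn [0.05 0.   0.01]
```

View pics/top4.png

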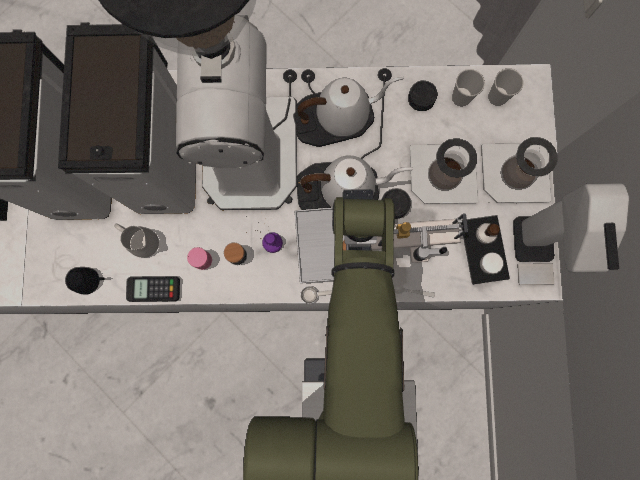

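The tamper (488,232) and leveller (492,263) stand on the mat, and canister c1 is still at (235,253). Go for c1.

>>> servo_tool --series '[[[2, 0, 0], [0, 0, 0], 1], [[6, -0.1, 0], [0, 0, 0], 1], [[11, -0.3, 0], [0, 0, 0], 1], [[16, -0.4, 0], [0, 0, 0], 1], [[21, -0.5, 0], [0, 0, 0], 1], [[26, -0.6, 0], [0, 0, 0], 1], [[30, -0.7, 0], [0, 0, 0], 1], [[32.5, -0.8, 0], [0, 0, 0], 1], [[32.9, -0.8, 0], [0, 0, 0], 1], [[32.9, -0.8, 0], [0, 0, 0], 1], [[32.9, -0.8, 0], [0, 0, 0], 1]]'

```text
t: 21.55
tool_pos: [0.5078, 0.3436, 0.2503]
ee_rot: [-179.9, 0.0, 90.0]
ft_force: [-0.3, -0.2, -1.1]
opening: 0.0938
grasp_force: 0.0
```

```bash
python3 - <<'E'
from h import *
snap('top','top5.png'); p,W=cloud('top')
print('c2',topc(W,(.516,.016),.05,.12,.15))
print('c1',topc(W,(.508,.344),.07,.068,.09))
go(.5088,.3443,.038,90)
E
```

```text
c2 (array([0.5146, 0.0171, 0.1361]), array([0.5154, 0.0166]), 0.0287, 361)
c1 (array([nan, nan, nan]), array([0., 0.]), 0.0, 0)
sh [ 0.09  0.09 21.27] turn [-0.  0. -0.]h.py:17: RuntimeWarning: Mean of empty slice.
  return np.round(q.mean(0),4),np.round(c[0],4),round(c[1],4),len(q)
  ret = um.true_divide(
```

>>> servo_tool --series '[[[0.1, 0.1, 4], [0, 0, 0], 1], [[0.1, 0.1, 9], [0, 0, 0], 1], [[0.1, 0.1, 14], [0, 0, 0], 1], [[0.1, 0.1, 18], [0, 0, 0], 1], [[0.1, 0.1, 20], [0, 0, 0], 1], [[0.1, 0.1, 21], [0, 0, 0], 0.8], [[0.1, 0.1, 21], [0, 0, 0], 0.6], [[0.1, 0.1, 21], [0, 0, 0], 0.4], [[0.1, 0.1, 21], [0, 0, 0], 0.3], [[0.1, 0.1, 21], [0, 0, 0], 0.3], [[0.1, 0.1, 21], [0, 0, 0], 0.3], [[0.1, 0.1, 21], [0, 0, 0], 0.3]]'

```text
t: 22.8
tool_pos: [0.5093, 0.3459, 0.0421]
ee_rot: [179.9, -0.1, 90.1]
ft_force: [0.1, -0.8, 6.1]
opening: 0.0569
grasp_force: 30.0
```

```bash
python3 - <<'E'
from h import *
go(.515,.107,.23,90)
E
```

```text
sh [-23.88   0.58 -18.81] turn [ 0.02 -0.01  0.01]
```

>>> servo_tool --series '[[[0, 0, -2], [0, 0, 0], 0.3], [[0, 0, -6], [0, 0, 0], 0.3], [[0, 0, -11], [0, 0, 0], 0.3], [[0, 0, -16], [0, 0, 0], 0.3], [[-3, 0, -19], [0, 0, 0], 0.3], [[-8, 0.2, -19], [0, 0, 0], 0.3], [[-13, 0.3, -19], [0, 0, 0], 0.3], [[-18, 0.4, -19], [0, 0, 0], 0.3], [[-22, 0.5, -19], [0, 0, 0], 0.3], [[-23.9, 0.6, -19], [0, 0, 0], 0.3], [[-23.9, 0.6, -19], [0, 0, 0], 0.3], [[-23.9, 0.6, -19], [0, 0, 0], 0.3]]'

```text
t: 24.0
tool_pos: [0.5149, 0.107, 0.2311]
ee_rot: [180.0, -0.0, 90.0]
ft_force: [-0.4, 1.4, -1.6]
opening: 0.0565
grasp_force: 30.0
```

```bash
python3 - <<'E'
from h import *
go(.515,.107,.102,90)
E
```

```text
sh [0.000e+00 1.000e-02 1.291e+01] turn [ 0. -0.  0.]
```

>>> servo_tool --series '[[[0, 0, 3], [0, 0, 0], 0.3], [[0, 0, 7], [0, 0, 0], 0.3], [[0, 0, 10], [0, 0, 0], 0.3], [[0, 0, 11.3], [0, 0, 0], 0.3], [[0, 0, 12], [0, 0, 0], 0.3], [[0, 0, 12.4], [0, 0, 0], 0.3], [[0, 0, 12.7], [0, 0, 0], 0.3], [[0, 0, 12.8], [0, 0, 0], 0.3], [[0, 0, 12.8], [0, 0, 0], 0.3]]'

```text
t: 24.9
tool_pos: [0.5152, 0.1067, 0.1035]
ee_rot: [179.9, -0.0, 90.0]
ft_force: [-0.2, -0.4, -1.9]
opening: 0.0566
grasp_force: 30.0
```

>>> servo_tool --series '[[[0, 0, 0.1], [0, 0, 0], 0.3], [[0, 0, 0.2], [0, 0, 0], 0.3], [[0, 0, 0.2], [0, 0, 0], 0.3], [[0, 0, 0.2], [0, 0, 0], 0.3]]'

```text
t: 25.3
tool_pos: [0.5152, 0.1067, 0.1015]
ee_rot: [180.0, -0.0, 90.0]
ft_force: [-0.8, -1.1, 5.4]
opening: 0.0569
grasp_force: 30.0
```

>>> servo_tool --series '[[[0, 0, 0], [0, 0, 0], 0.7], [[0, 0, 0], [0, 0, 0], 0.8], [[0, 0, 0], [0, 0, 0], 0.9], [[0, 0, 0], [0, 0, 0], 1], [[0, 0, -2], [0, 0, 0], 1], [[0, 0, -6], [0, 0, 0], 1], [[0, 0, -11], [0, 0, 0], 1], [[0, 0, -15], [0, 0, 0], 1], [[0, 0, -15], [0, 0, 0], 1]]'

```text
t: 26.2
tool_pos: [0.5165, 0.107, 0.2565]
ee_rot: [179.5, -0.1, 90.1]
ft_force: [0.2, 0.4, -1.3]
opening: 0.094
grasp_force: 0.0
```

```bash
python3 - <<'E'
from h import *
go(.505,-.231,.25,90)
E
```

```text
sh [-33.8   -1.19   0.59] turn [ 0.1  -0.01  0.01]
```

>>> servo_tool --series '[[[-2, 0, 0], [0, 0, 0], 1], [[-6, -0.1, 0], [0, 0, 0], 1], [[-11, -0.3, 0], [0, 0, 0], 1], [[-16, -0.5, 0], [0, 0, 0], 1], [[-21, -0.7, 0], [0, 0, 0], 1], [[-26, -0.9, 0], [0, 0, 0], 1], [[-30, -1.1, 0], [0, 0, 0], 1], [[-33, -1.2, 0], [0, 0, 0], 1], [[-33.8, -1.2, 0.4], [0, 0, 0], 1], [[-33.8, -1.2, 0.4], [0, 0, 0], 1], [[-33.8, -1.2, 0.4], [0, 0, 0], 1]]'

```text
t: 27.3
tool_pos: [0.5032, -0.2303, 0.2464]
ee_rot: [-180.0, -0.0, 90.1]
ft_force: [1.0, 0.4, 0.4]
opening: 0.0941
grasp_force: 0.0
```

```bash
python3 - <<'E'
from h import *
p,d,c=snap('wrist','wrist1.png'); print(c, -c['R'].T@c['t'])
go(.505,-.231,.25,90)
snap('top'); p,W=cloud('top')
print('c2',topc(W,(.516,.016),.05,.12,.15))
print('c1',topc(W,(.515,.107),.05,.12,.15))
E
```

```text
{'intrinsics': array([[371.64829954,   0.        , 317.67332189],
       [  0.        , 371.64829954, 241.61302982],
       [  0.        ,   0.        ,   1.        ]]), 'R': array([[ 9.99999094e-01,  1.33555320e-03,  1.69822123e-04],
       [ 1.23920667e-03, -9.62399228e-01,  2.71636134e-01],
       [ 5.26221189e-04, -2.71635677e-01, -9.62400011e-01]]), 't': array([-0.50293602, -0.26129668,  0.3670365 ])} [ 0.50306622 -0.15109981  0.42429896]
sh [-0.09  0.16 -0.32] turn [-0.   -0.    0.02]
c2 (array([0.5147, 0.017 , 0.1358]), array([0.5159, 0.017 ]), 0.029, 361)
c1 (array([0.5138, 0.1057, 0.136 ]), array([0.5143, 0.1056]), 0.0285, 355)
```

View pics/wrist1.png

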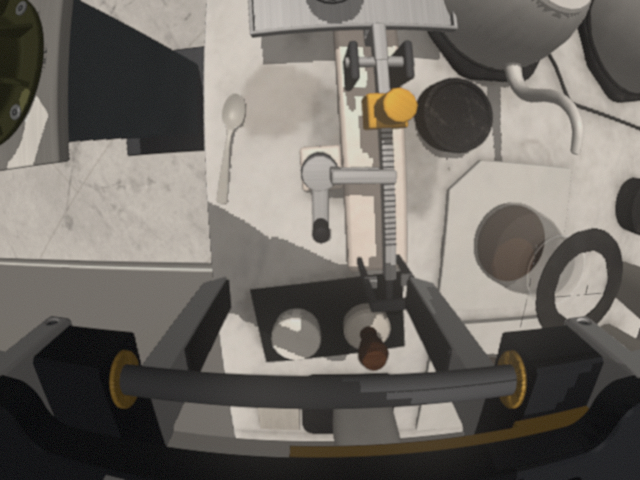

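The wrist view shows the post at about (321,231), pivot at (320,172), poise knob at (399,107), gate posts at about (383,283) and both tools on the mat. I'll measure these from depth.

```bash
cat >> h.py <<'E'
def wcloud():
    z=np.load('wrist.npz'); d=z['d'];K=z['K']
    v,u=np.mgrid[:480,:640].astype(float); x=u-K[0,2];y=v-K[1,2];r=np.hypot(x,y)+1e-9
    th=r/K[0,0]; k=np.tan(th)*d/r
    W=(np.stack([x*k,y*k,d],-1)-z['t'])@z['R']; W[d==0]=np.nan
    return z['p'],W
E
python3 - <<'E'
from h import *
p,W=wcloud()
print('post',topc(W,(.505,-.231),.02,.1,.13))
print('pivot',topc(W,(.503,-.181),.03,.06,.1))
print('piv px',W[172,320],W[225,321],W[235,321],W[180,320])
print('knob',topc(W,(.56,-.123),.025,.155,.18))
m=(W[...,2]>.095)&(W[...,2]<.125)&(W[...,0]>.545)&(W[...,0]<.585)
for y in (-.16,-.18,-.2,-.22,-.24,-.26,-.27):
    q=W[m&(abs(W[...,1]-y)<.003)]; print(y,np.round(np.median(q,0),4),np.round(q[:,0].min(),4),np.round(q[:,0].max(),4))
E
```

```text
post (array([ 0.5057, -0.2313,  0.1127]), array([ 0.5056, -0.2323]), 0.0079, 285)
pivot (array([ 0.5039, -0.1851,  0.0771]), array([ 0.5095, -0.188 ]), 0.0254, 1233)
piv px [ 0.5053255  -0.18152107  0.07859887] [ 0.50612765 -0.22532059  0.10785049] [ 0.50609187 -0.23252733  0.11482799] [ 0.50533913 -0.18897288  0.07917071]
knob (array([ 0.5598, -0.1253,  0.1634]), array([ 0.5607, -0.125 ]), 0.0133, 1005)
-0.16 [ 0.5627 -0.1601  0.104 ] 0.5578 0.5686
-0.18 [ 0.5578 -0.1798  0.1111] 0.545 0.5702
-0.2 [ 0.5648 -0.1996  0.1044] 0.5603 0.5712
-0.22 [ 0.5666 -0.2201  0.1045] 0.5615 0.5719
-0.24 [ 0.5686 -0.2398  0.1043] 0.5638 0.5736
-0.26 [ 0.5693 -0.26    0.1044] 0.5652 0.5746
-0.27 [ 0.5696 -0.2699  0.1046] 0.565 0.5754
```

>>> servo_tool --series '[[[-0.2, 0.3, 0], [0, 0, -0.7], 0.4], [[-0.2, 0.3, 3], [0, 0, -0.7], 0.4], [[-0.2, 0.3, 7], [0, 0, -0.7], 0.4], [[-0.2, 0.3, 9], [0, 0, -0.7], 0.4], [[-0.2, 0.3, 10], [0, 0, -0.7], 0.4], [[-0.2, 0.3, 10], [0, 0, -0.7], 0.4], [[-0.2, 0.3, 10], [0, 0, -0.7], 0.4]]'

```text
t: 28.1
tool_pos: [0.5068, -0.2332, 0.1482]
ee_rot: [179.9, 0.1, 93.6]
ft_force: [0.2, -0.2, 0.6]
opening: 0.0413
grasp_force: 0.0
```

```bash
python3 - <<'E'
from h import *
go(.506,-.232,.084,93.3)
E
```

```text
sh [ 0.13 -0.08  6.42] turn [0.02 0.01 0.06]
```

>>> servo_tool --series '[[[0.1, -0.05, 2], [0, 0, 0], 0.4], [[0.1, -0.05, 4], [0, 0, 0], 0.4], [[0.1, -0.05, 5.5], [0, 0, 0], 0.4], [[0.1, -0.05, 6.3], [0, 0, 0], 0.4], [[0.1, -0.05, 6.3], [0, 0, 0], 0.3], [[0.1, -0.05, 6.3], [0, 0, 0], 0.23], [[0.1, -0.05, 6.3], [0, 0, 0], 0.22], [[0.1, -0.05, 6.3], [0, 0, 0], 0.22]]'

```text
t: 28.9
tool_pos: [0.506, -0.2325, 0.0847]
ee_rot: [179.9, 0.0, 93.5]
ft_force: [0.2, -0.2, 0.3]
opening: 0.021
grasp_force: 0.0
```

```bash
cat > arc.py <<'E'
from h import *
import sys
s=sensors.observe(); R=Ro.from_euler('xyz',s['ee_rot'],degrees=True)
P=np.array([.503,-.182]); u=np.array([.058,-.998])
for f in map(float,sys.argv[1:]):
    a=np.radians(f); q=P+.05*np.array([np.cos(a)*u[0]+np.sin(a)*u[1],-np.sin(a)*u[0]+np.cos(a)*u[1]])
    T=Ro.from_euler('xyz',[180,0,93.3-f],degrees=True)
    print(f,np.round(R.inv().apply(np.r_[q,.084]-s['tool_pos'])*100,2),np.round(np.degrees((R.inv()*T).as_rotvec())/5,2))
E
python3 arc.py 0 8 16 24 32 40 48 56 64 72 80 88 94 98
```

```text
0.0 [ 0.06 -0.    0.07] [0.01 0.01 0.05]
8.0 [ 0.12 -0.7   0.07] [0.01 0.01 1.65]
16.0 [ 0.26 -1.38  0.07] [0.01 0.01 3.25]
24.0 [ 0.5  -2.04  0.07] [0.01 0.01 4.85]
32.0 [ 0.83 -2.65  0.07] [0.01 0.   6.45]
40.0 [ 1.25 -3.21  0.07] [0.01 0.   8.05]
48.0 [ 1.73 -3.71  0.07] [0.01 0.   9.65]
56.0 [ 2.28 -4.14  0.07] [1.000e-02 0.000e+00 1.125e+01]
64.0 [ 2.89 -4.49  0.07] [ 0.02  0.   12.85]
72.0 [ 3.54 -4.74  0.07] [ 0.02 -0.   14.45]
80.0 [ 4.21 -4.91  0.07] [ 0.02 -0.   16.05]
88.0 [ 4.91 -4.98  0.07] [ 0.02 -0.   17.65]
94.0 [ 5.43 -4.97  0.07] [ 0.02 -0.   18.85]
98.0 [ 5.78 -4.93  0.07] [ 0.02 -0.   19.65]
```

>>> servo_tool --series '[[[0.1, -0.35, 0], [0, 0, 0.8], 0.22], [[0.12, -0.7, 0], [0, 0, 1.6], 0.22], [[0.2, -1.05, 0], [0, 0, 2.4], 0.22], [[0.26, -1.4, 0], [0, 0, 3.2], 0.22], [[0.38, -1.7, 0], [0, 0, 4], 0.22], [[0.5, -2.05, 0], [0, 0, 4.8], 0.22], [[0.67, -2.35, 0], [0, 0, 5.6], 0.22], [[0.83, -2.65, 0], [0, 0, 6.4], 0.22], [[1.05, -2.95, 0], [0, 0, 7.2], 0.22], [[1.25, -3.2, 0], [0, 0, 8], 0.22], [[1.5, -3.48, 0], [0, 0, 8.8], 0.22], [[1.75, -3.7, 0], [0, 0, 9.6], 0.22]]'

```text
t: 30.1
tool_pos: [0.468, -0.2173, 0.0846]
ee_rot: [179.9, -0.0, 45.4]
ft_force: [2.2, 0.0, -0.5]
opening: 0.0206
grasp_force: 0.8
```

```bash
python3 arc.py 48 56 64 72 80 88 92 96 98 100
```

```text
48.0 [-0.03  0.01  0.06] [ 0.02 -0.01  0.02]
56.0 [ 0.02 -0.69  0.05] [ 0.02 -0.01  1.62]
64.0 [ 0.16 -1.37  0.05] [ 0.02 -0.01  3.22]
72.0 [ 0.4  -2.03  0.05] [ 0.02 -0.01  4.82]
80.0 [ 0.73 -2.64  0.05] [ 0.01 -0.01  6.42]
88.0 [ 1.14 -3.21  0.05] [ 0.01 -0.01  8.02]
92.0 [ 1.37 -3.47  0.05] [ 0.01 -0.01  8.82]
96.0 [ 1.63 -3.71  0.05] [ 0.01 -0.01  9.62]
98.0 [ 1.76 -3.82  0.05] [ 1.000e-02 -1.000e-02  1.002e+01]
100.0 [ 1.89 -3.93  0.05] [ 1.000e-02 -1.000e-02  1.042e+01]
```

>>> servo_tool --series '[[[0, -0.35, 0], [0, 0, 0.8], 0.22], [[0.02, -0.7, 0], [0, 0, 1.6], 0.22], [[0.08, -1.05, 0], [0, 0, 2.4], 0.22], [[0.16, -1.4, 0], [0, 0, 3.2], 0.22], [[0.27, -1.7, 0], [0, 0, 4], 0.22], [[0.4, -2.05, 0], [0, 0, 4.8], 0.22], [[0.55, -2.35, 0], [0, 0, 5.6], 0.22], [[0.73, -2.65, 0], [0, 0, 6.4], 0.22], [[0.93, -2.95, 0], [0, 0, 7.2], 0.22], [[1.14, -3.2, 0], [0, 0, 8], 0.22], [[1.37, -3.48, 0], [0, 0, 8.8], 0.22], [[1.37, -3.48, 0], [0, 0, 8.8], 0.22]]'

```text
t: 31.3
tool_pos: [0.453, -0.1836, 0.0846]
ee_rot: [179.9, -0.1, 1.4]
ft_force: [2.2, -5.3, -1.9]
opening: 0.0204
grasp_force: 2.4
```

```bash
python3 arc.py 92 94 96 98 100
```

```text
92.0 [-0.   -0.05  0.06] [ 0.02 -0.02  0.03]
94.0 [ 0.   -0.22  0.06] [ 0.02 -0.02  0.43]
96.0 [ 0.01 -0.4   0.06] [ 0.02 -0.02  0.83]
98.0 [ 0.03 -0.57  0.06] [ 0.02 -0.02  1.23]
100.0 [ 0.05 -0.74  0.06] [ 0.02 -0.02  1.63]
```

Push gently further to seat it against its stop.

>>> servo_tool --series '[[[0, -0.15, 0], [0, 0, 0.4], 0.22], [[0, -0.3, 0], [0, 0, 0.6], 0.22], [[0, -0.4, 0], [0, 0, 0.8], 0.22], [[0, -0.4, 0], [0, 0, 0.8], 0.22]]'

```text
t: 31.7
tool_pos: [0.4536, -0.1823, 0.0849]
ee_rot: [179.6, -0.3, -2.5]
ft_force: [6.3, -26.7, -9.1]
opening: 0.0214
grasp_force: 12.9
```

>>> servo_tool --series '[[[0, 0.25, 0], [0, 0, 0], 0.22], [[0, 0.25, 0], [0, 0, 0], 0.35], [[0, 0.25, 0], [0, 0, 0], 0.4], [[0, 0.25, -2], [0, 0, 0], 0.4], [[0, 0.25, -6], [0, 0, 0], 0.4], [[0, 0.25, -11], [0, 0, 0], 0.4], [[0, 0.25, -15], [0, 0, 0], 0.4], [[0, 0.25, -16], [0, 0, 0], 0.4], [[0, 0.25, -16], [0, 0, 0], 0.4]]'

```text
t: 32.6
tool_pos: [0.4525, -0.1815, 0.2451]
ee_rot: [179.9, -0.1, -2.4]
ft_force: [-0.4, 0.0, 0.6]
opening: 0.0376
grasp_force: 0.0
```

```bash
python3 - <<'E'
from h import *
snap('top','top6.png'); snap('scene'); p,W=cloud('top')
print('post',topc(W,(.453,-.185),.04,.1,.13))
print('knob',topc(W,(.56,-.123),.03,.155,.18))
o=np.zeros((600,800,3),np.uint8); o[:300]=cv2.resize(p[195:275,340:520],(800,300),interpolation=2)
z=np.load('scene.npz')['p']; o[300:]=cv2.resize(z[160:260,290:400],(800,300),interpolation=2)
cv2.imwrite('pics/crop2.png',o[...,::-1])
E
```

```text
post (array([nan, nan, nan]), array([0., 0.]), 0.0, 0)
knob (array([ 0.5587, -0.1168,  0.169 ]), array([ 0.5594, -0.1173]), 0.0133, 83)h.py:17: RuntimeWarning: Mean of empty slice.
  return np.round(q.mean(0),4),np.round(c[0],4),round(c[1],4),len(q)
  ret = um.true_divide(
```

View pics/crop2.png

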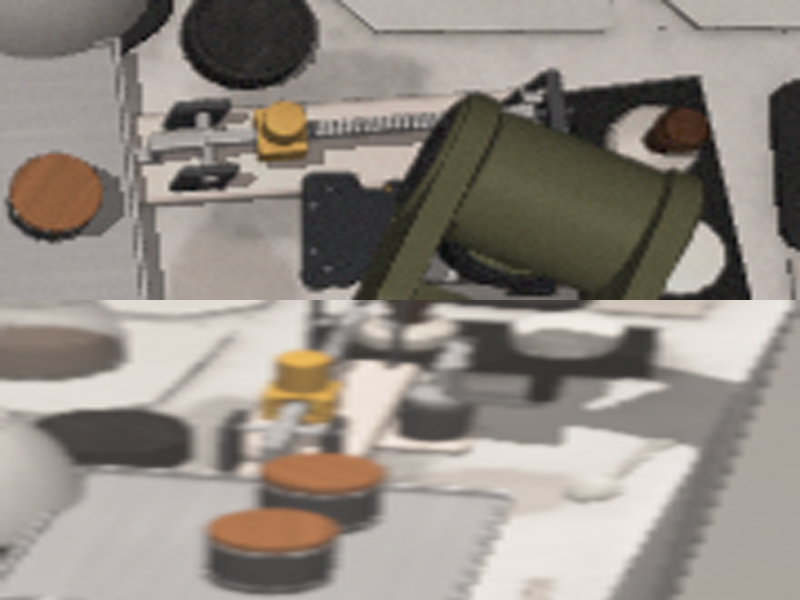

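The crop shows the handle being turned off the beam, the poise (404,229) now tilted back with the pointer high as expected, and both canisters upright on the pan. Now approach the knob and check clearance.

```bash
python3 - <<'E'
from h import *
p,W=cloud('top')
m=(W[...,0]>.6)&(W[...,0]<.7)&(W[...,1]>-.3)&(W[...,1]<-.04)&(W[...,2]>.1)
q=W[m]; print(len(q), np.round(q[::max(1,len(q)//12)],3).tolist())
go(.5598,-.119,.24,93.3)
E
```

```text
78 [[0.7, -0.255, 0.175], [0.699, -0.254, 0.168], [0.699, -0.269, 0.169], [0.697, -0.284, 0.175], [0.697, -0.249, 0.166], [0.694, -0.262, 0.176], [0.697, -0.281, 0.163], [0.694, -0.251, 0.166], [0.693, -0.266, 0.169], [0.691, -0.259, 0.166], [0.699, -0.046, 0.107], [0.69, -0.043, 0.11], [0.682, -0.043, 0.105]]
sh [10.53 -6.67  0.24] turn [-3.000e-02  1.000e-02 -1.915e+01]
```

>>> servo_tool --series '[[[1, -0.6, 0], [0, 0, -1.6], 0.6], [[2, -1.2, 0], [0, 0, -3.2], 0.6], [[3, -1.8, 0], [0, 0, -4.8], 0.6], [[4, -2.4, 0], [0, 0, -6.4], 0.6], [[5, -3, 0], [0, 0, -8], 0.6], [[6, -3.7, 0], [0, 0, -9.6], 0.6], [[7, -4.4, 0], [0, 0, -11.2], 0.6], [[8, -5, 0], [0, 0, -12.8], 0.6], [[9, -5.7, 0], [0, 0, -14.4], 0.6], [[10, -6.3, 0.2], [0, 0, -16], 0.6], [[10.5, -6.7, 0.2], [0, 0, -17.6], 0.6], [[10.5, -6.7, 0.2], [0, 0, -19.1], 0.6]]'

```text
t: 33.9
tool_pos: [0.5598, -0.1184, 0.2393]
ee_rot: [-179.8, -0.1, 93.4]
ft_force: [0.3, 0.1, 0.5]
opening: 0.0562
grasp_force: 0.0
```

```bash
python3 - <<'E'
from h import *
snap('wrist','wrist2.png'); p,W=wcloud()
print('knob',topc(W,(.56,-.119),.025,.155,.185))
m=(W[...,2]>.09)&(W[...,2]<.15)&(abs(W[...,0]-.5526-(-W[...,1])*.0636)<.004)
for y in (-.16,-.18,-.2,-.22,-.24,-.26,-.27,-.3):
    q=W[m&(abs(W[...,1]-y)<.003)]; print(y,len(q),np.round(np.median(q,0),4))
print('post',topc(W,(.453,-.185),.04,.105,.13))
go(.5598,-.118,.139,93.3)
E
```

```text
knob (array([ 0.5604, -0.1169,  0.1671]), array([ 0.5607, -0.1182]), 0.0133, 1044)
-0.16 61 [ 0.5631 -0.1603  0.1121]
-0.18 57 [ 0.5642 -0.1799  0.1142]
-0.2 52 [ 0.5655 -0.2     0.1162]
-0.22 49 [ 0.5668 -0.2202  0.1183]
-0.24 46 [ 0.568  -0.2404  0.12  ]
-0.26 1 [ 0.5671 -0.257   0.1205]
-0.27 0 [nan nan nan]
-0.3 0 [nan nan nan]
post (array([ 0.4564, -0.1844,  0.1127]), array([ 0.4553, -0.186 ]), 0.008, 245)
sh [ 0.05  0.06 10.05] turn [-0.04 -0.01  0.11]
  return _methods._mean(a, axis=axis, dtype=dtype,
  ret = um.true_divide(
```

View pics/wrist2.png

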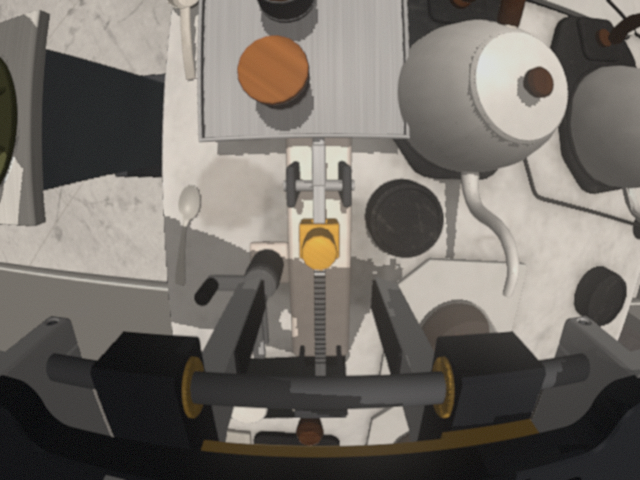

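>>> servo_tool --series '[[[0, 0.05, 3], [0, 0, 0], 0.6], [[0, 0.05, 6], [0, 0, 0], 0.6], [[0, 0.05, 8.5], [0, 0, 0], 0.6], [[0, 0.05, 10], [0, 0, 0], 0.6], [[0, 0.05, 10], [0, 0, 0], 0.5], [[0, 0.05, 10], [0, 0, 0], 0.4], [[0, 0.05, 10], [0, 0, 0], 0.3], [[0, 0.05, 10], [0, 0, 0], 0.2], [[0, 0.05, 10], [0, 0, 0], 0.2], [[0, 0.05, 10], [0, 0, 0], 0.2]]'

```text
t: 34.95
tool_pos: [0.5605, -0.1192, 0.1426]
ee_rot: [180.0, 0.0, 93.0]
ft_force: [-3.1, -1.1, 3.9]
opening: 0.0256
grasp_force: 30.0
```

>>> servo_tool --series '[[[-0.3, 0, 0], [0, 0, 0], 0.2], [[-0.9, 0, -0.1], [0, 0, 0], 0.2], [[-1.6, 0, -0.1], [0, 0, 0], 0.2], [[-2.3, 0, -0.2], [0, 0, 0], 0.2], [[-3, 0, -0.2], [0, 0, 0], 0.2], [[-3.7, 0, -0.2], [0, 0, 0], 0.2], [[-4.4, 0, -0.3], [0, 0, 0], 0.2], [[-5.1, 0, -0.3], [0, 0, 0], 0.2], [[-5.7, 0, -0.3], [0, 0, 0], 0.2], [[-6, 0, -0.3], [0, 0, 0], 0.2], [[-6, 0, -0.3], [0, 0, 0], 0.2], [[-6, 0, -0.3], [0, 0, 0], 0.2]]'

```text
t: 36.15
tool_pos: [0.5645, -0.1799, 0.1453]
ee_rot: [179.9, 0.1, 93.0]
ft_force: [7.7, 0.4, 1.0]
opening: 0.0255
grasp_force: 30.0
```

>>> servo_tool --series '[[[0, 0, 0], [0, 0, 0], 0.35], [[0, 0, 0], [0, 0, 0], 0.5], [[0, 0, 0], [0, 0, 0], 0.6], [[0, 0, -2], [0, 0, 0], 0.6], [[0, 0, -5], [0, 0, 0], 0.6], [[0, 0, -9], [0, 0, 0], 0.6], [[0, 0, -10], [0, 0, 0], 0.6], [[0, 0, -10], [0, 0, 0], 0.6], [[0, 0, -10], [0, 0, 0], 0.6], [[0, 0, -10], [0, 0, 0], 0.6], [[0, 0, -10], [0, 0, 0], 0.6], [[0, 0, -10], [0, 0, 0], 0.6]]'

```text
t: 37.35
tool_pos: [0.5635, -0.1789, 0.2442]
ee_rot: [-179.9, -0.0, 93.1]
ft_force: [-0.2, -0.2, -1.4]
opening: 0.0567
grasp_force: 0.0
```

```bash
cat > beam.py <<'E'
from h import *
import warnings; warnings.filterwarnings('ignore')
s=sensors.observe(); snap('wrist'); p,W=wcloud()
tl=s['tool_pos']; yk=tl[1]
k=topc(W,(.5526+.0636*-yk,yk),.03,.15,.19); print('knob',k)
m=(W[...,2]>.075)&(W[...,2]<.135)&(abs(W[...,0]-.5526-(-W[...,1])*.0636)<.004)
y=W[...,1]
for a,b in ((-.275,-.1),(-.275,k[1][1]-.022),(k[1][1]+.022,-.1)):
    q=W[m&(y>a)&(y<b)&(abs(y-k[1][1])>.022)]
    if len(q)>60:
        for _ in range(4):
            f=np.polyfit(q[:,1],q[:,2],1); r=q[:,2]-np.polyval(f,q[:,1]); q=q[abs(r)<max(.0015,2*r.std())]
        print((round(a,3),round(b,3)),'tilt',round(-f[0],4),'n',len(q),'z@-.2',round(np.polyval(f,-.2),4),np.round([q[:,1].min(),q[:,1].max()],3))
E
python3 beam.py; python3 -c "
from h import *
go(.5,.5,.5)
s=sensors.observe();print(s['tool_pos'],s['t'])"
```

```text
knob (array([ 0.5653, -0.1887,  0.1525]), array([ 0.5651, -0.1896]), 0.0131, 799)
(-0.275, -0.1) tilt -0.1021 n 1008 z@-.2 0.0915 [-0.275 -0.1  ]
(-0.275, np.float64(-0.212)) tilt -0.101 n 346 z@-.2 0.0915 [-0.275 -0.226]
(np.float64(-0.168), -0.1) tilt -0.0983 n 666 z@-.2 0.0918 [-0.167 -0.1  ]
sh [ 68.14  -2.75 -25.53] turn [-0.01 -0.    0.  ]
[ 0.56353199 -0.17893074  0.24443202] 37.4
```

>>> servo_tool --series '[[[-0.95, 0.1, 3], [0, 0, 0], 0.6], [[-0.95, 0.1, 7], [0, 0, 0], 0.6], [[-0.95, 0.1, 10], [0, 0, 0], 0.6], [[-0.95, 0.1, 11.5], [0, 0, 0], 0.6], [[-0.95, 0.1, 11.5], [0, 0, 0], 0.4], [[-0.95, 0.1, 11.5], [0, 0, 0], 0.3], [[-0.95, 0.1, 11.5], [0, 0, 0], 0.2], [[-0.95, 0.1, 11.5], [0, 0, 0], 0.2], [[-0.95, 0.1, 11.5], [0, 0, 0], 0.2], [[-0.3, 0.1, 11.3], [0, 0, 0], 0.2], [[0.4, 0.1, 11.1], [0, 0, 0], 0.2], [[0.85, 0.1, 10.9], [0, 0, 0], 0.2]]'

```text
t: 38.6
tool_pos: [0.564, -0.1697, 0.136]
ee_rot: [-180.0, 0.0, 93.1]
ft_force: [-0.9, -2.6, -2.1]
opening: 0.0253
grasp_force: 30.0
```

>>> servo_tool --series '[[[0, 0, 0], [0, 0, 0], 0.2], [[0, 0, 0], [0, 0, 0], 0.35], [[0, 0, 0], [0, 0, 0], 0.5], [[0, 0, 0], [0, 0, 0], 0.6], [[0, 0, -3], [0, 0, 0], 0.6], [[0, 0, -7], [0, 0, 0], 0.6], [[0, 0, -10.5], [0, 0, 0], 0.6], [[0, 0, -10.5], [0, 0, 0], 0.6], [[0, 0, -10.5], [0, 0, 0], 0.6], [[0, 0, -10.5], [0, 0, 0], 0.6], [[0, 0, -10.5], [0, 0, 0], 0.6], [[0, 0, -10.5], [0, 0, 0], 0.6]]'

```text
t: 39.8
tool_pos: [0.564, -0.1704, 0.24]
ee_rot: [-179.9, -0.0, 93.1]
ft_force: [-0.6, 0.2, 0.9]
opening: 0.0565
grasp_force: 0.0
```

```bash
python3 beam.py; python3 -c "
from h import *
import time
s=sensors.observe();print(s['tool_pos'],s['t'])"
```

```text
knob (array([ 0.5642, -0.1695,  0.1564]), array([ 0.5644, -0.1704]), 0.0131, 923)
(-0.275, -0.1) tilt -0.0758 n 1015 z@-.2 0.0947 [-0.275 -0.1  ]
(-0.275, np.float64(-0.192)) tilt -0.0768 n 514 z@-.2 0.0947 [-0.275 -0.204]
(np.float64(-0.148), -0.1) tilt -0.0689 n 505 z@-.2 0.0952 [-0.148 -0.1  ]
[ 0.56405318 -0.1703569   0.24026848] 39.85
```

>>> servo_tool --series '[[[0, 0, 0], [0, 0, 0], 0.6], [[0, 0, 0], [0, 0, 0], 0.6], [[0, 0, 0], [0, 0, 0], 0.6], [[0, 0, 0], [0, 0, 0], 0.6], [[0, 0, 0], [0, 0, 0], 0.6], [[0, 0, 0], [0, 0, 0], 0.6], [[0, 0, 0], [0, 0, 0], 0.6], [[0, 0, 0], [0, 0, 0], 0.6], [[0, 0, 0], [0, 0, 0], 0.6], [[0, 0, 0], [0, 0, 0], 0.6], [[0, 0, 0], [0, 0, 0], 0.6], [[0, 0, 0], [0, 0, 0], 0.6]]'

```text
t: 41.05
tool_pos: [0.5642, -0.1704, 0.2409]
ee_rot: [-180.0, 0.0, 93.1]
ft_force: [0.1, 0.3, 0.4]
opening: 0.0567
grasp_force: 0.0
```

```bash
python3 beam.py
```

```text
knob (array([ 0.564 , -0.1693,  0.1563]), array([ 0.5643, -0.1704]), 0.0131, 928)
(-0.275, -0.1) tilt -0.0756 n 973 z@-.2 0.0947 [-0.275 -0.1  ]
(-0.275, np.float64(-0.192)) tilt -0.0776 n 497 z@-.2 0.0947 [-0.275 -0.204]
(np.float64(-0.148), -0.1) tilt -0.0736 n 477 z@-.2 0.0948 [-0.148 -0.1  ]
```

>>> servo_tool --series '[[[0, 0, 3], [0, 0, 0], 0.6], [[0, 0, 7], [0, 0, 0], 0.6], [[0, 0, 10], [0, 0, 0], 0.6], [[0, 0, 10.8], [0, 0, 0], 0.6], [[0, 0, 10.8], [0, 0, 0], 0.5], [[0, 0, 10.8], [0, 0, 0], 0.4], [[0, 0, 10.8], [0, 0, 0], 0.3], [[0, 0, 10.8], [0, 0, 0], 0.2], [[0, 0, 10.8], [0, 0, 0], 0.2], [[0, 0, 10.8], [0, 0, 0], 0.2], [[0, 0, 10.8], [0, 0, 0], 0.2]]'

```text
t: 42.2
tool_pos: [0.5641, -0.1708, 0.1334]
ee_rot: [180.0, 0.0, 93.0]
ft_force: [-3.7, -3.6, 3.3]
opening: 0.0253
grasp_force: 30.0
```

>>> servo_tool --series '[[[0.3, 0, 0], [0, 0, 0], 0.2], [[0.63, 0, -0.05], [0, 0, 0], 0.2], [[0.63, 0, -0.05], [0, 0, 0], 0.2], [[0.63, 0, -0.05], [0, 0, 0], 0.2], [[0.63, 0, -0.05], [0, 0, 0], 0.2]]'

```text
t: 42.7
tool_pos: [0.5637, -0.1642, 0.1337]
ee_rot: [-180.0, 0.0, 93.0]
ft_force: [-5.2, -1.6, 3.4]
opening: 0.0252
grasp_force: 30.0
```

Moved 6.6 mm. Release, rise and let it settle.

>>> servo_tool --series '[[[0, 0, 0], [0, 0, 0], 0.35], [[0, 0, 0], [0, 0, 0], 0.5], [[0, 0, 0], [0, 0, 0], 0.6], [[0, 0, -3], [0, 0, 0], 0.6], [[0, 0, -7], [0, 0, 0], 0.6], [[0, 0, -10.5], [0, 0, 0], 0.6], [[0, 0, -10.5], [0, 0, 0], 0.6], [[0, 0, -10.5], [0, 0, 0], 0.6], [[0, 0, -10.5], [0, 0, 0], 0.6], [[0, 0, -10.5], [0, 0, 0], 0.6], [[0, 0, -10.5], [0, 0, 0], 0.6], [[0, 0, -10.5], [0, 0, 0], 0.6]]'

```text
t: 43.9
tool_pos: [0.5638, -0.1641, 0.2379]
ee_rot: [-180.0, -0.0, 93.0]
ft_force: [-0.2, 0.6, 0.8]
opening: 0.0563
grasp_force: 0.0
```

>>> servo_tool --series '[[[0, 0, 0], [0, 0, 0], 0.6], [[0, 0, 0], [0, 0, 0], 0.6], [[0, 0, 0], [0, 0, 0], 0.6], [[0, 0, 0], [0, 0, 0], 0.6], [[0, 0, 0], [0, 0, 0], 0.6], [[0, 0, 0], [0, 0, 0], 0.6], [[0, 0, 0], [0, 0, 0], 0.6], [[0, 0, 0], [0, 0, 0], 0.6], [[0, 0, 0], [0, 0, 0], 0.6], [[0, 0, 0], [0, 0, 0], 0.6]]'

```text
t: 44.9
tool_pos: [0.5638, -0.1641, 0.2384]
ee_rot: [-180.0, 0.0, 93.1]
ft_force: [-0.5, -1.0, -0.2]
opening: 0.0562
grasp_force: 0.0
```

```bash
python3 beam.py
```

```text
knob (array([ 0.5632, -0.1572,  0.1629]), array([ 0.5632, -0.1588]), 0.0134, 1062)
(-0.275, -0.1) tilt 0.0047 n 1028 z@-.2 0.1043 [-0.275 -0.1  ]
(-0.275, np.float64(-0.181)) tilt 0.0021 n 661 z@-.2 0.1044 [-0.275 -0.191]
(np.float64(-0.137), -0.1) tilt 0.0134 n 369 z@-.2 0.105 [-0.137 -0.1  ]
```

>>> servo_tool --series '[[[0, 0, -3], [0, 0, 0], 0.6], [[0, 0, -7], [0, 0, 0], 0.6], [[0, -3, -9], [0, 0, 0], 0.6], [[0, -7, -9], [0, 0, 0], 0.6], [[0, -11, -9], [0, 0, 0], 0.6], [[0, -14, -9], [0, 0, 0], 0.6], [[0, -14, -9], [0, 0, 0], 0.6], [[0, -14, -9], [0, 0, 0], 0.6]]'

```text
t: 45.75
tool_pos: [0.4241, -0.1717, 0.329]
ee_rot: [179.9, 0.0, 93.0]
ft_force: [0.1, -0.8, 1.1]
opening: 0.0564
grasp_force: 0.0
```

```bash
python3 beam.py 2>/dev/null | tail -3; python3 - <<'E'
from h import *
p,W=wcloud(); print('post',topc(W,(.453,-.185),.04,.1,.13))
z=p; 
snap('top'); q,V=cloud('top')
print('c2',topc(V,(.516,.016),.05,.12,.15),'c1',topc(V,(.515,.107),.05,.12,.15))
o=np.zeros((600,800,3),np.uint8); o[:,:400]=cv2.resize(q[195:300,180:520],(400,600)) if 0 else 0
o[:250]=cv2.resize(q[195:300,180:520],(800,250),interpolation=2)
o[250:]=cv2.resize(p[130:350,200:640],(800,350),interpolation=2)
cv2.imwrite('pics/final.png',o[...,::-1])
E
```

```text
(-0.275, -0.1) tilt 0.0048 n 659 z@-.2 0.1045 [-0.275 -0.1  ]
(-0.275, np.float64(-0.18)) tilt 0.0003 n 467 z@-.2 0.1046 [-0.275 -0.181]
(np.float64(-0.136), -0.1) tilt 0.0036 n 206 z@-.2 0.1043 [-0.136 -0.1  ]
post (array([ 0.4542, -0.1845,  0.1127]), array([ 0.4546, -0.1858]), 0.0082, 185)
c2 (array([0.5148, 0.017 , 0.1359]), array([0.5157, 0.0165]), 0.0289, 360) c1 (array([0.5368, 0.1178, 0.1359]), array([0.5385, 0.1181]), 0.0284, 336)
```

View pics/final.png

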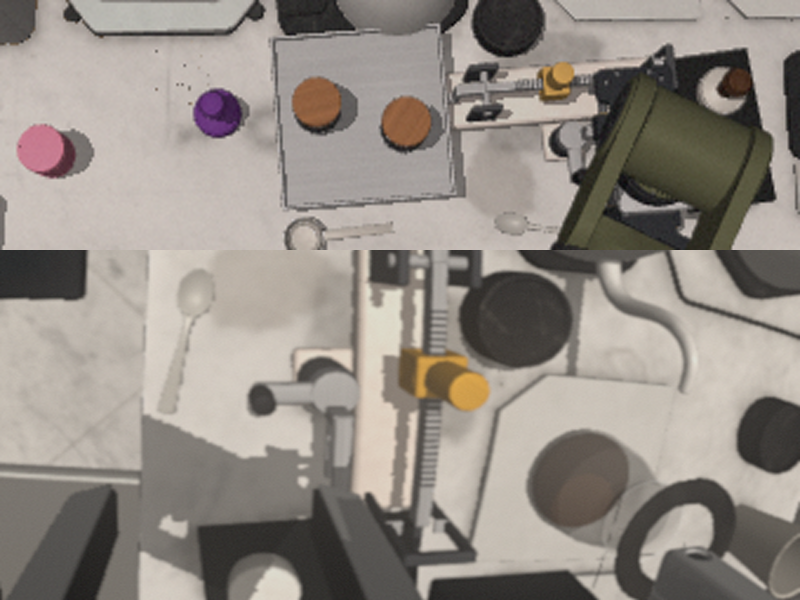

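The last picture shows both canisters upright on the pan: (314,232) and (352,247) in full-image pixels. One was knocked about 25 mm aside but is still inside the lip. The lock arm is square off the beam, the beam tilt is about 0, and the tools stand on the mat. Nothing touches the robot, so I'll hand in.

```bash
python3 -c "
from h import *
print(workorder.sign_off())"
```

```text
the job is handed in; nothing more can be done
None
```

The job is handed in: both canisters stand on the pan, the tamper and leveller on the mat, the lock is fully open, and the beam swings free and level to within about 0.005 rad; I have no verdict back from the judging.

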